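Hang the sample basket on the immersion stand and let it down into the beaker

ROBOT

A 6-joint arm with a two-finger parallel gripper is mounted at the origin on a cart in front of the work surface, level with it; the furniture and walls round the work are solid. World frame = base frame: x ahead of the robot, y to its left, z up, the work surface at z = 0. Lengths are in m, angles in rad, forces in N, time in s.
With the tool pointing down it reaches from about 0.25 to 0.775 m from the base axis. Payload 8.9 kg.
Tool frame: the origin (TCP) lies at the very end of the fingers, on their centre line; the grasp point (between the pads) lies 19 mm behind it (r.grip_point_offset is the distance from the TCP to the grasp point, in m); z points along the fingers, y is the direction in which the jaws open and shut (so a half turn about z gives the same grasp; the last joint's range is limited). The gripper opens to 85 mm and grips with 20 to 120 N. Pads are 22 mm wide; open, the fingers measure 114 mm over their backs; the gripper's body (76 mm by 85 mm) begins 54 mm behind the grasp point. The pads swing forward as they close: fully open they stand 13 mm farther back than shut.
Start: joints at [-1.353, 0.291, -0.153, 1.127, 0, 1.431], TCP at [0.183, -0.492, 0.231] pointing down, gripper open.
Joint ranges: [-2.52, 2.52], [-0.91, 1.74], [-1.3, 1.37], [-1.96, 2.02], [-1.52, 1.47], [-3.14, 3.14]. Speed limits (rad/s): [2.22, 2.22, 2.79, 3.14, 3.14, 3.14].

INTERFACE

Orientations are given as a unit quaternion [x, y, z, w].
In Python, from cell import r gives the robot as it stands.
- The arm moves only by the shell command python3 -m crank 'ROWS' [FORCE]. ROWS is text: rows parted by semicolons, each of 7 numbers parted by spaces: the turn, a rotation vector about the world's x, y, z in degrees, then the shift along the world's x, y, z in cm, then the opening, from -1 (shut) to 1 (fully open), so that 0 is half open. In form: ax ay az x y z hand; .... A call has 1 to 12 rows; each row is the pose to reach, as a shift and turn from the pose commanded when the call began; what a row does not reach only later rows make up. A row lasts 1/12 s, in which the tool goes at most 41.7 mm and 7.16 degrees, less where a joint would pass 70% of its speed; a pose out of reach is approached as far as the arm can. A call with a gripper value outside its range is refused whole. The fingers move at their own pace and stop on an object; FORCE is the grip in N (left out, the last holds). Time passes only in rows, so rows that repeat a pose let the fingers close. It gives the time, the measured TCP pose, the force and the opening at its end, in the units of the state.
- r.get_obs(): the state, without advancing time (a new reading comes with each control period).
- r.read_camera(name): name is "side" or "top"; returns a dict with "color" (480x640x3 uint8, red, green, blue), "range_z" (480x640 float32, m along the optical axis (not along the pixel's ray), 0 where there is no reading), "fx", "fy", "cx", "cy" (pixels), "k1" (the pictures are not rectified: a ray, as slopes to the right and down, at radius r is drawn at 1 + k1 r^2 times it, then the intrinsics apply), "rvec" (rotation vector, rad) and "tvec" (3), from world to camera coordinates, as OpenCV has them. Camera axes: x right, y down, z forward; pixel columns grow to the right and rows downward; lengths in m; the calibration is good to about 2 mm. A picture is of the moment at which its call begins.
- r.job_done(): hands the job in, once; it reports no verdict.
The state is a dict: "time_s": time; "joints": joint angles; "dq": joint speeds; "joint_efforts": joint torques, N m; "position": TCP position; "ee_rot": TCP orientation; "force": force on the tool from outside, world axes, zero at the start; "wrist_torque": the same for the moment, N m; "finger_gap": finger opening in m.
Only numpy, scipy, OpenCV 4.12 (cv2) and the standard library are available. Lean on these libraries where they do the work, as an engineer would, in place of code of your own. Each camera call takes 0.05 s, during which the arm holds its last target.

TASK

Pick up the wire sample basket by its blue grip and hang it by its bail on the hook of the stand's spring balance; ease it down gently until the balance carries all of its weight, let go, and leave the pointer to come to rest. Then lift the ratchet pawl clear of its toothed wheel by the red tab, so that the drum runs back and the head sinks, and drop the pawl back between the teeth in time to stop the basket inside the beaker, wholly below the rim but hanging clear of the bottom. Do not tip or shift the beaker, and leave the other things on the bench alone.

Things in the scene. Friction and masses are not known exactly. Their poses are not given: they have to be found in the camera images.
- basket: round wire basket (45 mm across, 55 mm high, 0.28 to 0.56 kg) of fixed metal test pieces, loose on the bench, 173 mm high in all. Origin: centre of its underside. A stirrup bail rises from its rim at y = +-22 mm to a round cross bar (7 mm thick, along the basket's y) 128 mm above the underside; a blue grip stands on the bar's middle. The bail's window: 38 mm wide, from 55 to 124 mm high
- basket_grip (a point): centre of the basket's blue grip block, 158 mm above the underside: 24 mm along the basket's x, 16 mm along y (pinch it across y), 30 mm high. The bail's bar lies 30 mm below this point. Axes as the basket's
- hook_saddle (a point): where the axis of the bail's bar comes to rest in the stand's hook: a bent steel strip, 13 mm wide, 4 mm thick, at the end of the balance arm, which reaches 100 mm out of the head toward the stand's -x, over the beaker. Its V dips to 10 mm below this point. Axes are the stand's: x from beaker to column, z up; the bar must lie along y. Moves with arm and head
- hook_tip (a point): top of the upturned free end of the hook, 22 mm in front of the saddle (toward the stand's -x) and 15 mm above it; the bail's bar must pass above this end, from the front, and then be lowered into the saddle
- balance_arm (a joint): spring balance: how far the arm with the red pointer is pressed down, in m; 0 unloaded, 0.0025 for each newton hung on it, end of travel 0.030. Lightly damped: a load let go suddenly drops and bounces
- head (a joint): how far the head, with balance and hook, has sunk, in m; 0 at the very top, end of travel 0.150 (too far: the basket would land on the beaker's bottom). Counterbalanced: empty it stays put; under the hung basket it sinks by itself at 10 to 40 mm/s, depending on the load, whenever the pawl is lifted. Geared to the drum, 10.5 mm a tooth
- drum (a joint): angle of the drum with the ratchet wheel (12 teeth 9 mm deep, 100 mm across, 14 mm thick, upright on the stand's right flank) in rad; grows as it runs back and the head sinks, 50 rad per m. The small grey handwheel at its outer end can wind the head up again; the pawl then clicks over the teeth
- pawl (a joint): angle of the pawl in rad; 0 with its nose fully between two teeth, about 0.14 on the tips of the teeth, clear of them from 0.16 on, end of travel 0.9. Its weight and a light spring drop it as soon as it is let go; dropped on the running wheel, it stops it at the next tooth. At the start the wheel may stand up to one tooth short of it, so that a load first sinks up to 10.5 mm before the pawl takes it
- pawl_tab (a point): centre of the red tab on the pawl, above the top of the ratchet wheel: 20 mm along the stand's x, 14 mm along y (pinch it across y), 26 mm high. Axes as the stand's while the pawl is down; tilts and swings with the pawl
- pawl_pivot (a point): pivot of the pawl; its axis runs along the stand's y. While the pawl is down, the tab lies 51 mm behind it (+x) and 57 mm above it; it goes up and toward -x as the pawl is lifted
- beaker: empty clear glass beaker, 89 mm across, 112 mm high, floor 2 mm thick, clear inside 64 mm across, standing on the stand's base plate under the hook. Origin: centre of its underside
- stand: immersion stand, fixed to the bench: grey base plate 260 x 170 x 8 mm, pale grey column at the back (+x), head with the spring balance on a toothed rack in front of it, rack top at most 317 mm high. Origin on the bench, 55 mm behind the saddle (+x); x from beaker to column, y to the left seen from the beaker's side, z up
- white_bottle: white plastic bottle with a blue cap, 54 mm across, 98 mm high, a bystander. Origin: centre of its underside
- timer: white electronic timer, 66 x 62 x 18 mm, a bystander. Origin: centre of its underside
- dish: glass petri dish, 66 mm across, 15 mm high, a bystander. Origin: centre of its underside
- basket_bar (a point): middle of the bail's cross bar, on its axis, 128 mm above the basket's underside
There are look-alikes about, which are no part of the job. Leave any pink look-alike of the basket alone.

How it is judged:
By the outcome, as a careful person would: the job done as asked, in the order asked, and still so for the second after the job is handed in, with the robot touching nothing.
It also fails if it takes over 61 s, if anything falls off the work surface, if the arm or the gripper's body presses on something with over 40 N, if the wrist force passes 120 N, or if a joint passes its speed limit or range.

## Working session

There is one attempt and no reset: what is moved stays moved. The work goes in short steps, Python scripts to look and compute and a shell command to move; the robot and the scene stay as the last step left them, time stands still between calls to the robot, and variables do not carry over. Pictures are saved under pics/ and viewed, and the job is handed in when it is done.

```bash
ls; mkdir -p pics; cat > h.py <<'E'
import numpy as np,cv2
from cell import r
def snap(name,fn):
    c=r.read_camera(name); cv2.imwrite('pics/'+fn+'.png',c['color'][:,:,::-1]); np.savez('pics/'+fn+'.npz',**c); return c
def load(fn): return dict(np.load('pics/'+fn+'.npz'))
def cloud(c):
    # world xyz for each pixel
    K=np.array([[c['fx'],0,c['cx']],[0,c['fy'],c['cy']],[0,0,1.]],float)
    v,u=np.mgrid[0:480,0:640]
    p=np.stack([u,v],-1).reshape(-1,1,2).astype(float)
    n=cv2.undistortPoints(p,K,np.array([float(c['k1']),0,0,0])).reshape(480,640,2)
    z=c['range_z'].astype(float)
    P=np.dstack([n*z[...,None],z])
    R=cv2.Rodrigues(np.array(c['rvec'],float))[0]
    W=(P-np.array(c['tvec'],float).ravel())@R
    W[z<=0]=np.nan
    return W
def proj(c,X):
    K=np.array([[c['fx'],0,c['cx']],[0,c['fy'],c['cy']],[0,0,1.]],float)
    return cv2.projectPoints(np.array(X,float).reshape(-1,1,3),np.array(c['rvec'],float),np.array(c['tvec'],float),K,np.array([float(c['k1']),0,0,0]))[0].reshape(-1,2)
E
python3 - <<'E'
from h import *
for n in('side','top'):
    c=snap(n,n+'0'); R=cv2.Rodrigues(np.array(c['rvec'],float))[0]
    print(n,-R.T@np.array(c['tvec']).ravel(),R[2],c['k1'],c['fx'])
print(r.get_obs(),r.grip_point_offset)
E
```

```text
pics
side [0.49429573 1.05738068 0.67208859] [ 0.00862526 -0.90378109 -0.42790811] -0.04377906304160767 453.3533084168068
top [0.37223699 0.05022565 1.6074536 ] [ 0.09507932 -0.01613233 -0.99533897] -0.20395536925694127 601.9690376162566
{'time_s': 0.1, 'joints': array([-1.35330368e+00,  2.91246962e-01, -1.54034267e-01,  1.12670743e+00,
       -1.67857902e-05,  1.43149809e+00]), 'dq': array([-0.00074219, -0.00191547,  0.0024485 ,  0.00053336,  0.00012817,
       -0.00046993]), 'joint_efforts': array([ 2.44650575e-03, -5.37978780e+01,  3.31917822e+01,  9.25671367e-03,
       -1.26158434e-04,  1.32684289e-05]), 'position': array([ 0.18328052, -0.49155232,  0.23078397]), 'ee_rot': array([ 9.84129514e-01,  1.77450682e-01, -3.16889755e-05, -5.95382628e-04]), 'force': array([-0.37673897, -0.33926509,  0.21609901]), 'wrist_torque': array([-0.01137289,  0.0265337 ,  0.02763397]), 'finger_gap': 0.08557238132009502} 0.0187
```

View pics/side0.png

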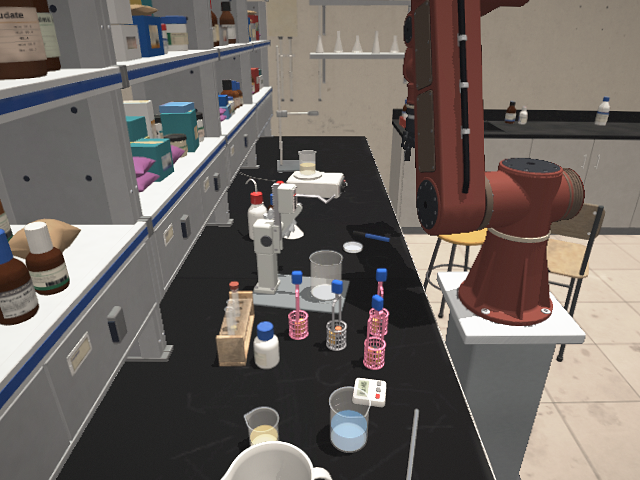

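View pics/top0.png

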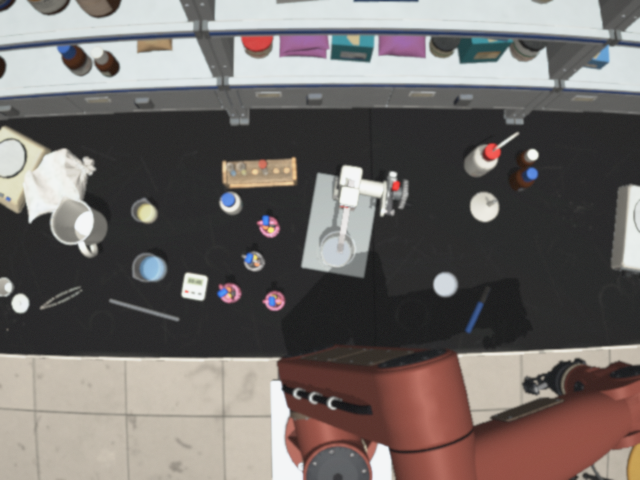

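```bash
python3 - <<'E'
from h import *
a=load('side0')['color'][170:390,200:420,::-1]; b=load('top0')['color'][150:310,180:420,::-1]
cv2.imwrite('pics/sz.png',cv2.resize(a,None,fx=2.7,fy=2.7,interpolation=cv2.INTER_CUBIC))
cv2.imwrite('pics/tz.png',cv2.resize(b,None,fx=3.3,fy=3.3,interpolation=cv2.INTER_CUBIC))
for n in('side0','top0'):
    c=load(n);W=cloud(c);h=cv2.cvtColor(c['color'],cv2.COLOR_RGB2HSV)
    for nm,m in(('blue',(h[...,0]>100)&(h[...,0]<125)&(h[...,1]>150)&(h[...,2]>80)),('red',((h[...,0]<6)|(h[...,0]>174))&(h[...,1]>170)&(h[...,2]>120))):
        k,l,s,ce=cv2.connectedComponentsWithStats(m.astype(np.uint8))
        for i in range(1,k):
            if s[i,4]<6: continue
            w=W[l==i]; w=w[np.isfinite(w[:,0])]
            if len(w)<4: continue
            me=np.median(w,0)
            if .1<me[0]<.85 and abs(me[1])<.5: print(n,nm,ce[i].round(),s[i,4],me.round(3),w.min(0).round(3),w.max(0).round(3))
E
```

```text
side0 blue [211.  57.] 14 [ 0.84  -0.415  0.599] [ 0.838 -0.506  0.597] [ 0.841 -0.361  0.6  ]
side0 blue [158.  69.] 341 [0.839 0.075 0.601] [ 0.836 -0.278  0.595] [0.841 0.223 0.607]
side0 blue [86. 87.] 519 [0.839 0.383 0.601] [0.837 0.254 0.595] [0.841 0.473 0.608]
side0 blue [182. 189.] 339 [0.839 0.036 0.319] [ 0.836 -0.493  0.311] [0.841 0.219 0.326]
side0 blue [378. 238.] 64 [ 0.306 -0.38   0.01 ] [ 0.271 -0.403  0.002] [ 0.349 -0.361  0.017]
side0 blue [381. 274.] 137 [0.363 0.151 0.161] [ 0.301 -0.182 -0.004] [0.375 0.156 0.175]
side0 blue [297. 277.] 123 [0.556 0.165 0.164] [ 0.545 -0.158 -0.   ] [0.591 0.169 0.174]
side0 blue [337. 286.] 121 [0.465 0.205 0.163] [ 0.441 -0.079  0.007] [0.476 0.212 0.174]
side0 blue [377. 302.] 149 [0.385 0.27  0.163] [ 0.331 -0.027 -0.001] [0.395 0.28  0.175]
side0 blue [265. 334.] 143 [0.618 0.275 0.086] [0.604 0.261 0.071] [0.635 0.281 0.098]
side0 red [280. 182.] 13 [ 0.617 -0.141  0.29 ] [ 0.609 -1.069 -0.003] [ 0.698 -0.135  0.291]
side0 red [257. 199.] 58 [ 0.719 -0.394  0.146] [ 0.708 -0.408  0.132] [ 0.739 -0.382  0.162]
side0 red 
[... 187 characters left out ...]
[0.464 0.198 0.172] [ 0.455  0.191 -0.   ] [0.489 0.219 0.177]
top0 blue [221. 293.] 46 [0.383 0.264 0.171] [ 0.374  0.252 -0.004] [0.388 0.3   0.183]
top0 blue [272. 301.] 28 [0.361 0.143 0.173] [0.354 0.139 0.165] [0.368 0.147 0.177]
top0 blue [469. 327.] 9 [ 0.282 -0.372  0.014] [ 0.276 -0.376  0.008] [ 0.284 -0.367  0.018]
top0 red [492. 146.] 20 [ 0.741 -0.41   0.163] [ 0.734 -0.416  0.157] [ 0.746 -0.401  0.173]
top0 red [488. 155.] 33 [ 0.714 -0.397  0.161] [ 0.707 -0.411  0.153] [ 0.732 -0.392  0.168]
top0 red [498. 153.] 12 [ 0.721 -0.425  0.164] [ 0.717 -0.427  0.157] [ 0.728 -0.422  0.172]
top0 red [396. 186.] 43 [ 0.615 -0.143  0.288] [ 0.607 -0.193  0.006] [ 0.669 -0.137  0.295]
```

View pics/sz.png

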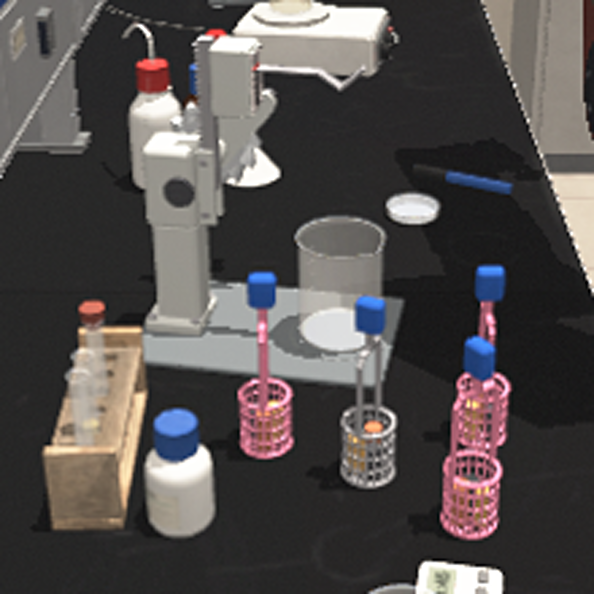

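View pics/tz.png

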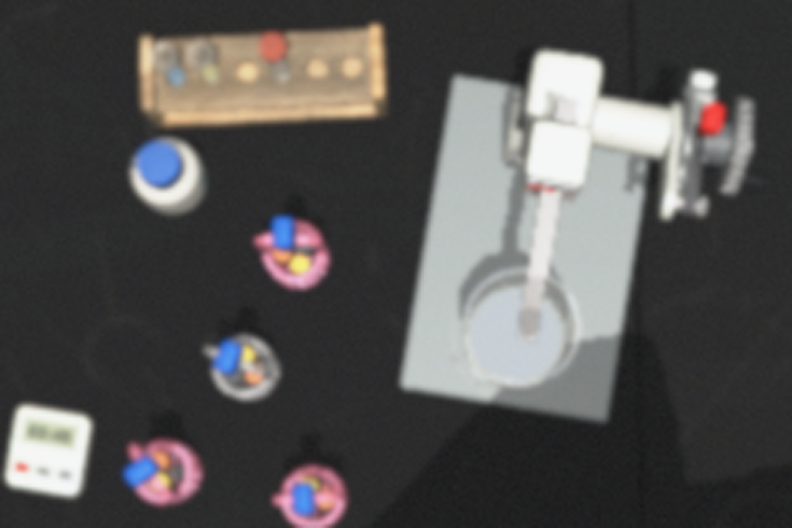

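```bash
cat >> h.py <<'E'
def T(x,y,yaw,P,z=0):
    c,s=np.cos(yaw),np.sin(yaw); P=np.asarray(P,float)
    return np.c_[x+c*P[:,0]-s*P[:,1], y+s*P[:,0]+c*P[:,1], z+P[:,2]]
def basket(x,y,yaw,z=0):
    t=np.linspace(0,2*np.pi,33)
    o=lambda zz:np.c_[22.5*np.cos(t),22.5*np.sin(t),0*t+zz]/1e3
    L=[o(0),o(55),np.array([[0,-22,55],[0,-22,128],[0,22,128],[0,22,55]])/1e3]
    b=[[12,8],[12,-8],[-12,-8],[-12,8],[12,8]]
    for zz in(143,173): L.append(np.array([p+[zz] for p in b])/1e3)
    return [T(x,y,yaw,l,z) for l in L]
def overlay(c,lines,box,f,fn,col=(0,255,0)):
    u0,v0,u1,v1=box
    im=cv2.resize(c['color'][v0:v1,u0:u1,::-1].copy(),None,fx=f,fy=f,interpolation=cv2.INTER_CUBIC)
    for l in lines:
        p=((proj(c,l)-[u0,v0]+.5)*f)
        cv2.polylines(im,[np.int32(np.round(p*8))],False,col,1,cv2.LINE_AA,3)
    cv2.imwrite('pics/'+fn+'.png',im); return im
E
python3 - <<'E'
from h import *
ims=[]
for yaw in (-30,0,30):
  row=[overlay(load('top0'),basket(.464,.198,np.radians(yaw)),(230,235,280,285),5,'o'),overlay(load('side0'),basket(.464,.198,np.radians(yaw)),(305,270,375,360),2.78,'o')]
  row[1]=cv2.resize(row[1],(195,250)); ims.append(np.hstack(row+[row[0]*0]) if 0 else np.hstack(row))
cv2.imwrite('pics/yaw.png',np.vstack(ims)[:, :])
# raw
cv2.imwrite('pics/raw.png',np.hstack([overlay(load('top0'),[],(230,235,280,285),8,'o'),overlay(load('side0'),[],(305,270,355,360),8,'o')[:400*1]]))
E
```

```text
(no output)
```

View pics/yaw.png

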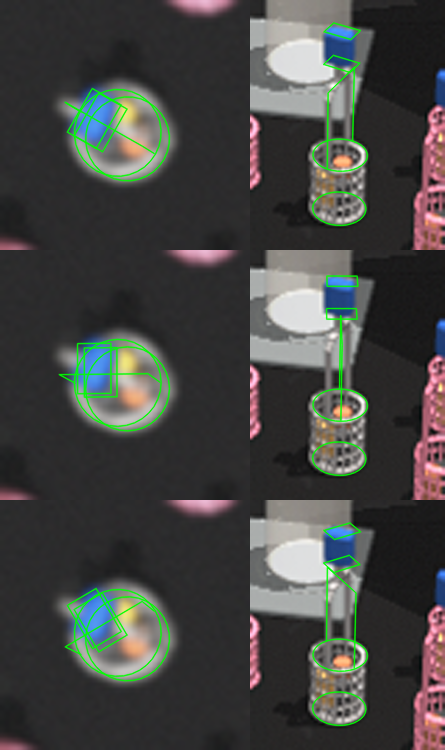

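View pics/raw.png

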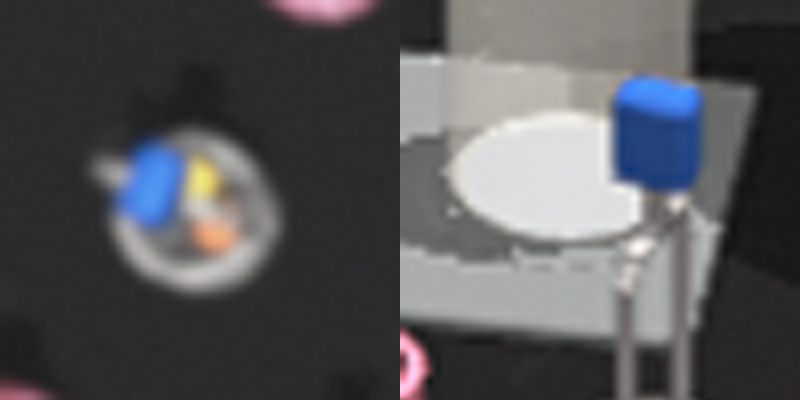

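```bash
python3 - <<'E'
from h import *
from scipy.optimize import least_squares
t,s=load('top0'),load('side0')
def leg(x,y,w,z):return T(x,y,w,[[0,.0205,z],[0,-.0205,z]])
def f(p):
    x,y,w=p
    b=T(x,y,w,[[0,0,.158]]); r=[]
    pt=proj(t,T(x,y,w,[[0,0,.173]]))[0]-[248.7,257.9]
    r+=list(pt)
    l=proj(s,leg(x,y,w,.095)); r+=list(l[:,0]-[332.9,339.5])
    g=proj(s,b)[0]; r.append(g[0]-336.7)
    lg=proj(t,T(x,y,w,[[0,.022,.128]]))[0]-[242.6,256.2]; r+=list(lg)
    return r
q=least_squares(f,[.464,.198,-.3]);print(q.x,np.degrees(q.x[2]),np.round(q.fun,2))
x,y,w=q.x
ims=[]
for d in(-7,0,7):
  ww=w+np.radians(d)
  ims.append(np.hstack([overlay(t,basket(x,y,ww),(230,235,280,285),8,'o'),cv2.resize(overlay(s,basket(x,y,ww),(315,275,359,341),6,'o'),(267,400))]))
cv2.imwrite('pics/yaw2.png',np.vstack(ims)[:, :])
E
```

```text
[ 0.46507024  0.19652401 -0.37051251] -21.22880291391165 [ 0.17 -0.26  0.49  0.03  0.2  -0.16 -0.54]
```

View pics/yaw2.png

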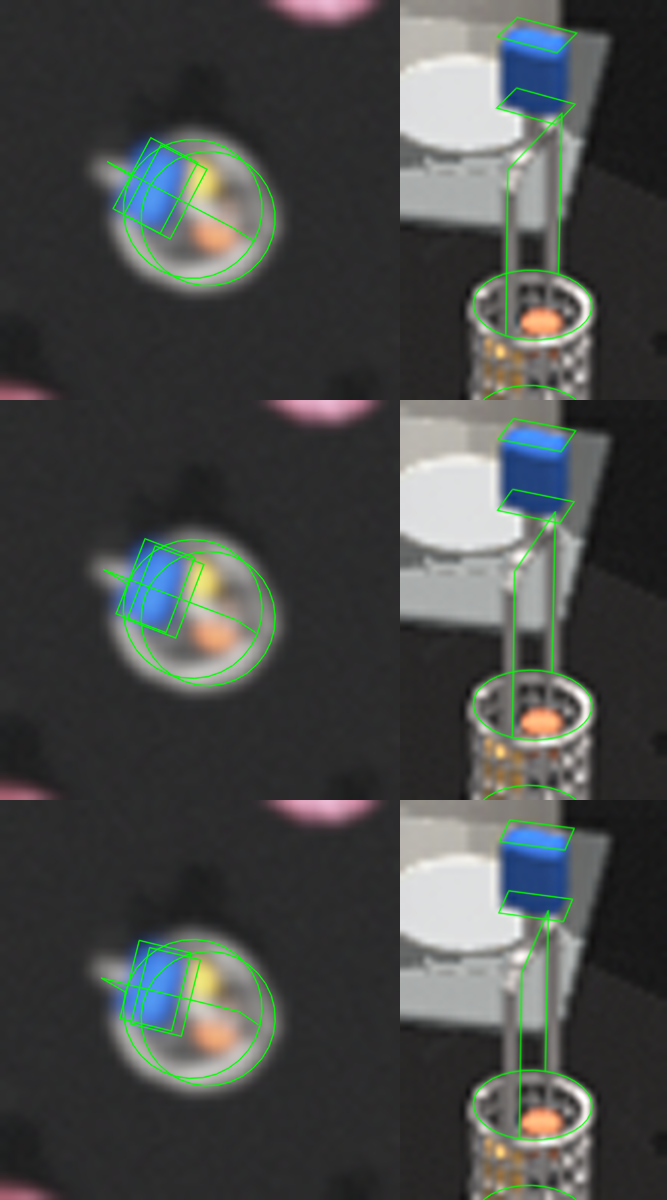

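```bash
cat >> h.py <<'E'
def ray(c,uv,z):
    K=np.array([[c['fx'],0,c['cx']],[0,c['fy'],c['cy']],[0,0,1.]],float)
    n=cv2.undistortPoints(np.array(uv,float).reshape(-1,1,2),K,np.array([float(c['k1']),0,0,0])).reshape(-1,2)
    R=cv2.Rodrigues(np.array(c['rvec'],float))[0]; C=-R.T@np.array(c['tvec'],float).ravel()
    d=np.c_[n,np.ones(len(n))]@R
    return C+d*((z-C[2])/d[:,2])[:,None]
E
python3 - <<'E'
from h import *
t,s=load('top0'),load('side0')
p=ray(t,np.array([(402,387),(452,75),(608,421)])/3.3+[180,150]-.35,.008);print(p)
print(np.degrees(np.arctan2(*(p[1]-p[0])[[1,0]])),np.degrees(np.arctan2(*(p[0]-p[2])[[1,0]])),np.linalg.norm(p[1]-p[0]),np.linalg.norm(p[2]-p[0]))
overlay(s,[],(240,170,360,310),5,'sh'); overlay(t,[],(300,150,415,285),5,'th')
W=cloud(t)
# points by height in stand region
m=np.isfinite(W[...,0])&(W[...,2]>.17)&(W[...,0]>.4)&(W[...,0]<.75)&(W[...,1]<.08)&(W[...,1]>-.25)
v,u=np.nonzero(m)
for vv in range(150,285,4):
    k=[(uu,*(W[vv,uu]*1000).round().astype(int)) for uu in u[v==vv][::4]]
    if k: print(vv,*k)
E
```

```text
[[ 0.44953629  0.07336772  0.008     ]
 [ 0.70459324  0.03000164  0.008     ]
 [ 0.42003984 -0.09235771  0.008     ]]
-9.6494427991256 79.90795771529957 0.2587173466023196 0.16832990715995047
166 (np.int64(343), np.int64(678), np.int64(-30), np.int64(205)) (np.int64(347), np.int64(680), np.int64(-40), np.int64(200)) (np.int64(351), np.int64(678), np.int64(-49), np.int64(208))
170 (np.int64(341), np.int64(670), np.int64(-26), np.int64(201)) (np.int64(345), np.int64(668), np.int64(-35), np.int64(211)) (np.int64(349), np.int64(668), np.int64(-44), np.int64(208)) (np.int64(353), np.int64(668), np.int64(-54), np.int64(210)) (np.int64(357), np.int64(669), np.int64(-64), np.int64(205)) (np.int64(361), np.int64(667), np.int64(-73), np.int64(212))
174 (np.int64(341), np.int64(659), np.int64(-25), np.int64(205)) (np.int64(345), np.int64(659), np.int64(-35), np.int64(207)) (np.int64(349), np.int64(659), np.int64(-44), np.int64(205)) (np.int64(353), np.int64(659), np.int64(-54), np.int64(206)) (np.int64(357), np.int64(659), np.int64(-63), np.int64(206)) (np.int64(361), np.int64(660), np.int64(-7
[... 7562 characters left out ...]
nt64(292)) (np.int64(344), np.int64(516), np.int64(-25), np.int64(290))
234 (np.int64(340), np.int64(508), np.int64(-17), np.int64(285)) (np.int64(344), np.int64(507), np.int64(-25), np.int64(292))
238 (np.int64(339), np.int64(499), np.int64(-14), np.int64(287)) (np.int64(343), np.int64(499), np.int64(-23), np.int64(284))
242 (np.int64(338), np.int64(491), np.int64(-12), np.int64(279)) (np.int64(342), np.int64(491), np.int64(-21), np.int64(277))
246 (np.int64(338), np.int64(481), np.int64(-11), np.int64(289)) (np.int64(342), np.int64(481), np.int64(-20), np.int64(286))
250 (np.int64(337), np.int64(472), np.int64(-9), np.int64(293)) (np.int64(342), np.int64(472), np.int64(-20), np.int64(293))
```

View pics/sh.png

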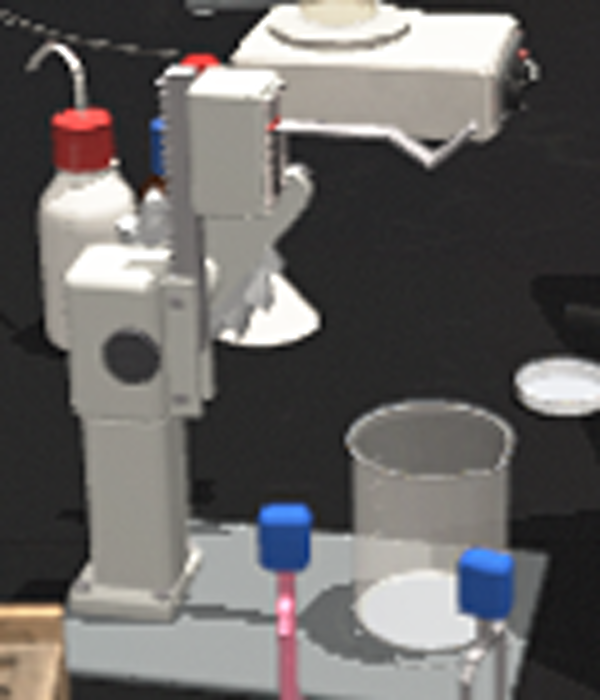

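View pics/th.png

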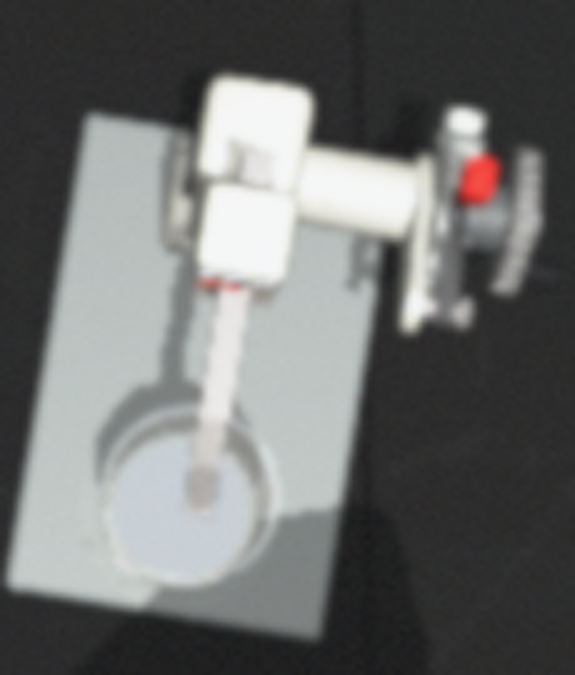

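```bash
cat >> h.py <<'E'
YS=np.radians(-9.9)
def hook(x,y,z):
    L=[]
    for s in(-.0065,.0065): L.append(T(x,y,YS,[[.045,s,.0135],[.020,s,.0135],[0,s,-.010],[-.022,s,.015]],z))
    L.append(T(x,y,YS,[[-.022,-.0065,.015],[-.022,.0065,.015]],z))
    L.append(T(x,y,YS,[[0,-.022,0],[0,.022,0]],z))
    return L
E
python3 - <<'E'
from h import *
from scipy.optimize import least_squares
t,s=load('top0'),load('side0')
def f(p):
    r=[]
    r+=list(proj(s,T(*p[:2],YS,[[0,.0,-.010]],p[2]))[0]-[325.8,203])
    r+=list(proj(s,T(*p[:2],YS,[[-.022,.0,.015]],p[2]))[0]-[334.3,194.8])
    r+=list(proj(t,T(*p[:2],YS,[[-.022,0,.015]],p[2]))[0]-[339.8,252.2])
    return r
q=least_squares(f,[.49,-.02,.27]);print(q.x,np.round(q.fun,2))
x,y,z=q.x
a=overlay(t,hook(x,y,z),(315,220,365,270),8,'o');b=overlay(s,hook(x,y,z),(290,180,340,230),8,'o')
cv2.imwrite('pics/hk.png',np.hstack([a,b]))
# beaker rim ring from top: fit
print('plate front mid',ray(t,[(0,0)],.008)[0]*0)
E
```

```text
[ 0.48901843 -0.01868073  0.281525  ] [ 0.03  0.36  0.26 -0.33  0.02 -0.26]
plate front mid [0. 0. 0.]
```

View pics/hk.png

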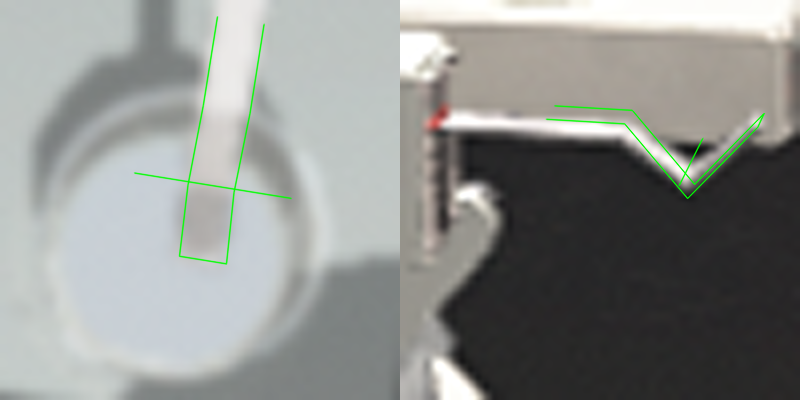

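```bash
python3 -m crank '0 0 0 0 0 8 0; 0 0 0 0 0 14 0; 0 0 70 14 34 15 0; 0 0 70 14 34 15 0; 0 0 70 14 34 15 0; 0 0 70 14 34 15 0; 0 0 70 14 34 15 0; 0 0 70 14 34 15 0; 0 0 70 14 34 15 0; 0 0 70 14 34 15 0; 0 0 70 14 34 15 0; 0 0 70 14 34 15 0'
```

```text
time_s: 1.1
position: [0.3251, -0.1462, 0.3827]
ee_rot: [0.699, 0.715, 0.001, 0.001]
force: [0.2, -1.2, 0.4]
finger_gap: 0.0424
```

```bash
python3 -m crank '0 0 67.5 14.3 34.9 0 0; 0 0 67.5 14.3 34.9 0 0; 0 0 67.5 14.3 34.9 0 0; 0 0 67.5 14.3 34.9 0 0; 0 0 67.5 14.3 34.9 0 0; 0 0 67.5 14.3 34.9 0 0; 0 0 67.5 14.3 34.9 -4 0; 0 0 67.5 14.3 34.9 -8 0; 0 0 67.5 14.3 34.9 -12 0; 0 0 67.5 14.3 34.9 -14 0; 0 0 67.5 14.3 34.9 -14 0; 0 0 67.5 14.3 34.9 -14 0'; python3 - <<'E'
from h import *
c=snap('side','s1');overlay(c,basket(.466,.1975,np.radians(-22)),(290,200,390,360),4,'s1z')
c=snap('top','t1');overlay(c,[],(210,200,310,300),4,'t1z')
o=r.get_obs();print(o['position'],o['ee_rot'],o['force'],o['joints'])
E
```

```text
time_s: 2.1
position: [0.4636, 0.1982, 0.2354]
ee_rot: [0.19, 0.982, -0.002, -0.004]
force: [-0.4, -1.4, -0.1]
finger_gap: 0.0427
[0.46552792 0.19695971 0.2408614 ] [ 1.90979088e-01  9.81593171e-01 -6.81643688e-04 -1.17067160e-03] [0.67749545 0.13019204 0.04418705] [ 2.55665908e-01  2.50584287e-01 -1.82598208e-01  1.14031461e+00
 -2.15037498e-04  6.39985550e-01]
```

View pics/s1z.png

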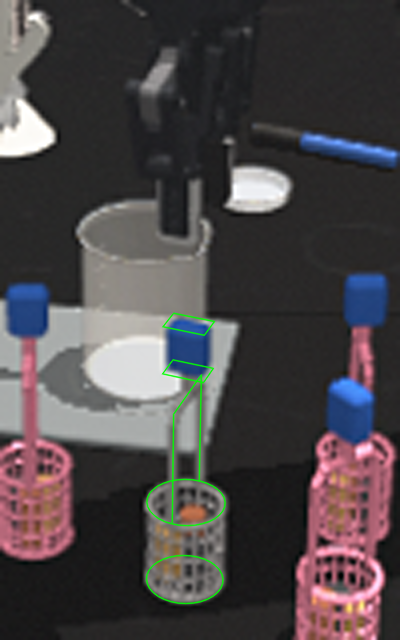

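```bash
python3 -m crank '0 0 0 0 0 -4 0; 0 0 0 0 0 -7.5 0; 0 0 0 0 0 -9.5 0; 0 0 0 0 0 -9.5 0; 0 0 0 0 0 -9.5 -1; 0 0 0 0 0 -9.5 -1; 0 0 0 0 0 -9.5 -1; 0 0 0 0 0 -9.5 -1; 0 0 0 0 0 -9.5 -1;  0 0 0 0 0 -9.5 -1' 45; python3 - <<'E'
from h import *
c=snap('side','s2');a=overlay(c,[],(290,200,390,360),4,'s2z')
o=r.get_obs();print(o['position'],o['ee_rot'],o['force'],o['wrist_torque'],o['finger_gap'])
E
```

```text
time_s: 3.03
position: [0.4683, 0.1971, 0.1491]
ee_rot: [0.191, 0.981, 0.001, 0.002]
force: [-1.4, -2.4, 9.3]
finger_gap: 0.015
[0.46822981 0.19708453 0.14912034] [1.91449557e-01 9.81499721e-01 5.83003552e-04 2.24149949e-03] [-1.24017024 -2.57669849  9.39698862] [-0.59998233  0.29177788 -0.05897028] 0.015210433990366347
```

View pics/s2z.png

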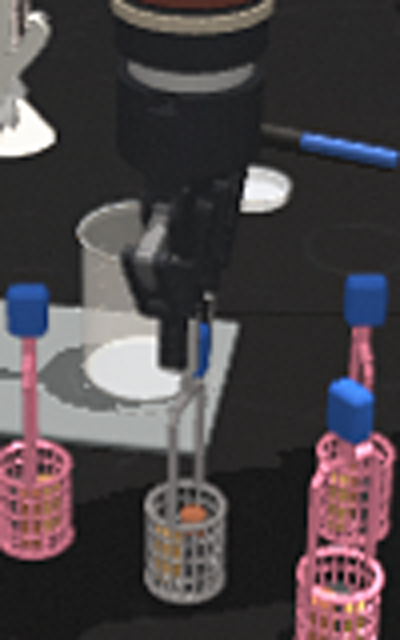

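```bash
python3 -m crank '0 0 0 0 0 0.5 -1; 0 0 0 0 0 2 -1; 0 0 0 0 0 5 -1; 0 0 0 0 0 9 -1; 0 0 0 0 0 13 -1; 0 0 0 0 0 17 -1; 0 0 0 0 0 19 -1; 0 0 0 0 0 20 -1; 0 0 0 0 0 20 -1; 0 0 0 0 0 20 -1; 0 0 0 0 0 20 -1'; python3 - <<'E'
from h import *
c=snap('side','s3');a=overlay(c,[],(260,120,400,320),3,'s3z')
o=r.get_obs();print(o['position'],o['ee_rot'],o['force'],o['wrist_torque'],o['finger_gap'])
E
```

```text
time_s: 4.0
position: [0.4658, 0.1969, 0.3455]
ee_rot: [0.191, 0.982, -0.0, -0.001]
force: [-0.1, -0.8, -5.4]
finger_gap: 0.0151
[0.46570531 0.19691096 0.34521926] [ 1.91284047e-01  9.81534147e-01 -4.30489638e-04 -9.72935721e-04] [ 0.42933251  0.20896669 -4.92740491] [-0.00072637 -0.0162717   0.00449075] 0.015269389617574295
```

View pics/s3z.png

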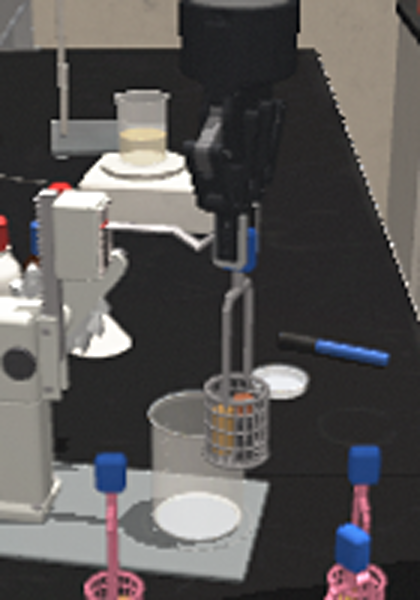

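```bash
python3 -m crank '0 0 6 -3 -2 0 -1; 0 0 12.1 -5.5 -5 0 -1; 0 0 12.1 -5.5 -8 0 -1; 0 0 12.1 -5.5 -11.5 0 -1; 0 0 12.1 -5.5 -15 0 -1; 0 0 12.1 -5.5 -18 0 -1; 0 0 12.1 -5.5 -19.5 0 -1; 0 0 12.1 -5.5 -20.2 0 -1; 0 0 12.1 -5.5 -20.2 0 -1; 0 0 12.1 -5.5 -20.2 0 -1; 0 0 12.1 -5.5 -20.2 0 -1'; cat >> h.py <<'E'
def tcp(): 
    o=r.get_obs(); return o
E
python3 - <<'E'
from h import *
c=snap('side','s4');c2=snap('top','t4')
o=r.get_obs();p=o['position'];q=o['ee_rot'];print(p,q,o['force'],o['wrist_torque'],o['finger_gap'])
yaw=2*np.arctan2(q[1],q[0])-np.pi;print(np.degrees(yaw))
L=basket(p[0],p[1],yaw,p[2]-.1491)+hook(.489,-.0187,.2815)
a=overlay(c,L,(280,150,420,290),4,'s4z');a=overlay(c2,L,(290,190,390,290),5,'t4z')
E
```

```text
time_s: 4.97
position: [0.4112, -0.004, 0.346]
ee_rot: [0.086, 0.996, 0.0, -0.0]
force: [-0.3, -0.3, -5.0]
finger_gap: 0.0152
[ 0.41130499 -0.00393414  0.34614151] [ 8.60064127e-02  9.96294549e-01  1.64710844e-04 -2.01845353e-04] [-0.1693631   0.77724221 -5.18392339] [ 0.02817862 -0.00617954  0.00735408] 0.015074594851518422
-9.867800375371685
```

View pics/s4z.png

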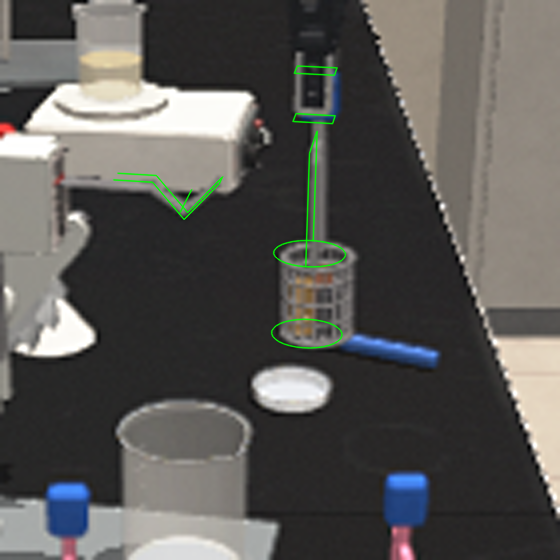

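View pics/t4z.png

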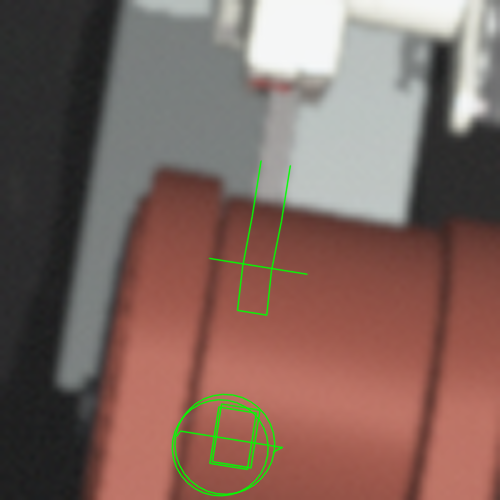

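```bash
python3 -m crank '0 0 0 1 -0.2 0 -1; 0 0 0 2.5 -0.5 0 -1; 0 0 0 4 -0.8 0 -1; 0 0 0 5.5 -1.1 0 -1; 0 0 0 7 -1.3 0 -1; 0 0 0 7.8 -1.5 0 -1; 0 0 0 8.2 -1.6 0 -1; 0 0 0 8.2 -1.6 0 -1; 0 0 0 8.2 -1.6 0 -1; 0 0 0 8.2 -1.6 0 -1'; python3 - <<'E'
from h import *
c=snap('side','s5')
o=r.get_obs();p=o['position'];q=o['ee_rot'];print(p,q,o['force'],o['wrist_torque'],o['finger_gap'])
a=overlay(c,hook(.489,-.0187,.2815),(270,140,370,260),6,'s5z')
E
```

```text
time_s: 5.9
position: [0.4928, -0.0207, 0.3464]
ee_rot: [0.087, 0.996, 0.0, -0.0]
force: [0.5, 0.3, -5.4]
finger_gap: 0.0155
[ 0.49280775 -0.02071648  0.3464987 ] [ 8.66877153e-02  9.96235534e-01  2.08110037e-05 -1.54397208e-05] [ 0.01645557 -0.72762392 -5.54321031] [-0.00743932  0.00405815  0.00764465] 0.014786342614631605
```

View pics/s5z.png

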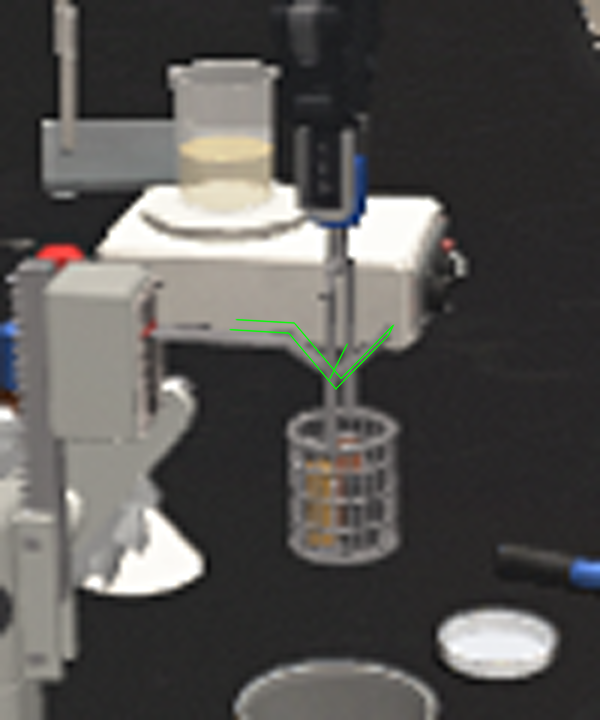

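```bash
python3 -m crank '0 0 0 0 0 -1 -1; 0 0 0 0 0 -2 -1; 0 0 0 0 0 -2.8 -1; 0 0 0 0 0 -3.3 -1; 0 0 0 0 0 -3.6 -1; 0 0 0 0 0 -3.8 -1; 0 0 0 0 0 -4 -1; 0 0 0 0 0 -4.2 -1; 0 0 0 0 0 -4.2 -1; 0 0 0 0 0 -4.2 -1'; python3 - <<'E'
from h import *
c=snap('side','s6')
o=r.get_obs();p=o['position'];q=o['ee_rot'];print(p,q,o['force'],o['wrist_torque'],o['finger_gap'])
a=overlay(c,[],(270,140,370,260),6,'s6z')
E
```

```text
time_s: 6.78
position: [0.4934, -0.021, 0.3044]
ee_rot: [0.087, 0.996, -0.0, 0.0]
force: [-0.5, 0.7, -4.4]
finger_gap: 0.0148
[ 0.49343036 -0.02094136  0.30445697] [ 8.67920475e-02  9.96226447e-01 -1.29472184e-05  8.47367525e-05] [ 0.07367681  0.2637604  -4.72407325] [-0.00702675  0.03282512  0.04786402] 0.015094698593551302
```

View pics/s6z.png

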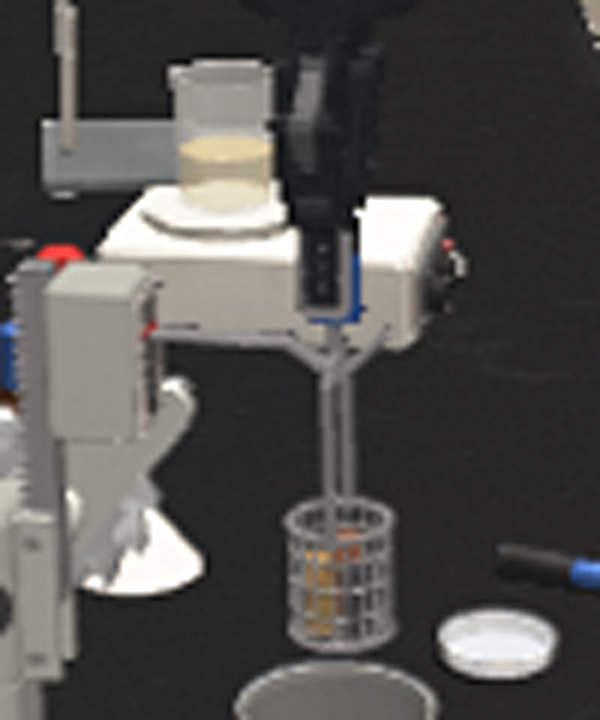

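```bash
python3 -m crank '0 0 0 0 0 -0.1 -1; 0 0 0 0 0 -0.2 -1; 0 0 0 0 0 -0.3 -1; 0 0 0 0 0 -0.4 -1; 0 0 0 0 0 -0.5 -1; 0 0 0 0 0 -0.6 -1; 0 0 0 0 0 -0.7 -1; 0 0 0 0 0 -0.8 -1; 0 0 0 0 0 -0.9 -1; 0 0 0 0 0 -1 -1; 0 0 0 0 0 -1 -1; 0 0 0 0 0 -1 -1'; python3 - <<'E'
from h import *
c=snap('side','s7')
o=r.get_obs();p=o['position'];q=o['ee_rot'];print(p,q,o['force'],o['wrist_torque'],o['finger_gap'])
a=overlay(c,[],(230,170,360,260),6,'s7z')
E
```

```text
time_s: 7.83
position: [0.4934, -0.0209, 0.2943]
ee_rot: [0.087, 0.996, -0.0, 0.0]
force: [-0.2, -0.1, -0.6]
finger_gap: 0.015
[ 0.49337719 -0.02090945  0.2943903 ] [8.67655111e-02 9.96228761e-01 7.73675565e-07 4.88037102e-05] [-0.25548012 -0.89841796 -0.18407052] [-0.01582717  0.10107662 -0.02750137] 0.014938905374646066
```

View pics/s7z.png

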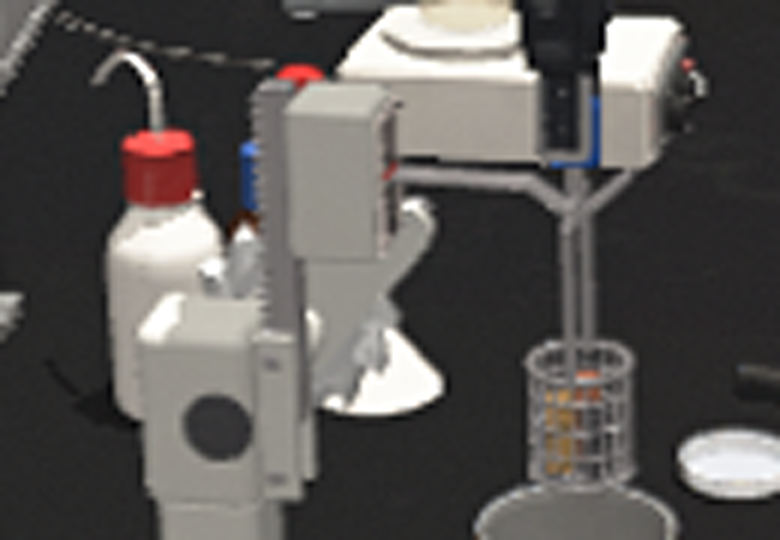

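```bash
for i in 1 2 3 4; do python3 -m crank '0 0 0 0 0 0 -1; 0 0 0 0 0 0 -1' | grep -E 'force|pos'; done
```

```text
position: [0.4934, -0.0209, 0.2944]
force: [-0.2, 0.1, -1.1]
position: [0.4934, -0.0209, 0.2943]
force: [-0.6, -0.2, -1.0]
position: [0.4934, -0.0209, 0.2943]
force: [-0.9, -0.3, -1.0]
position: [0.4934, -0.0209, 0.2943]
force: [-0.4, 0.2, -0.9]
```

```bash
python3 -m crank '0 0 0 0 0 -0.1 -1; 0 0 0 0 0 -0.2 -1; 0 0 0 0 0 -0.25 -1; 0 0 0 0 0 -0.25 -1'| grep -E 'force|pos'; for i in 1 2 3 4; do python3 -m crank '0 0 0 0 0 0 -1; 0 0 0 0 0 0 -1' | grep -E 'force|pos'; done
```

```text
position: [0.4934, -0.0209, 0.2917]
force: [-0.1, 0.2, -0.3]
position: [0.4934, -0.021, 0.2918]
force: [-1.3, -0.6, -0.9]
position: [0.4934, -0.0209, 0.2918]
force: [-0.5, -0.4, -0.0]
position: [0.4934, -0.0209, 0.2918]
force: [-0.4, 0.1, 0.3]
position: [0.4934, -0.0209, 0.2918]
force: [-1.1, -0.5, 0.7]
```

```bash
python3 - <<'E'
from h import *
c=snap('side','s8')
a=overlay(c,[],(230,170,360,260),6,'s8z')
c=snap('top','t8')
a=overlay(c,[],(300,150,415,285),5,'t8z')
print(r.get_obs()['force'],r.get_obs()['time_s'])
E
```

```text
[-0.48665397  0.01362486 -0.89856816] 9.65
```

View pics/s8z.png

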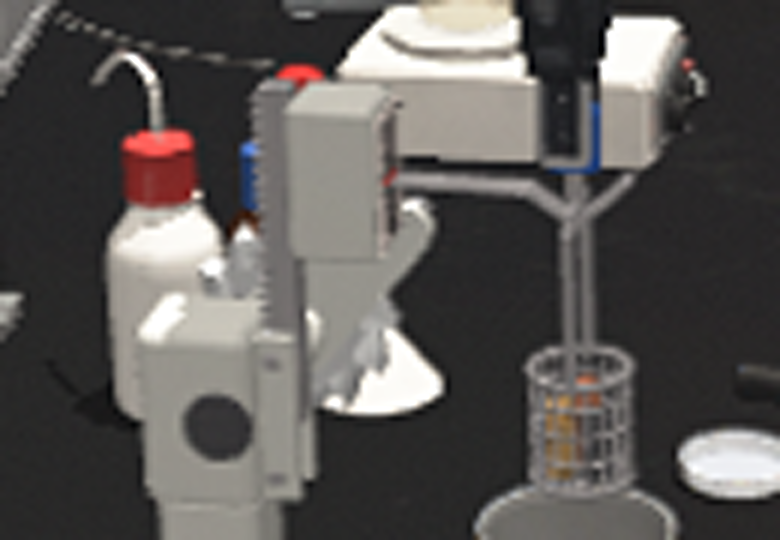

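View pics/t8z.png

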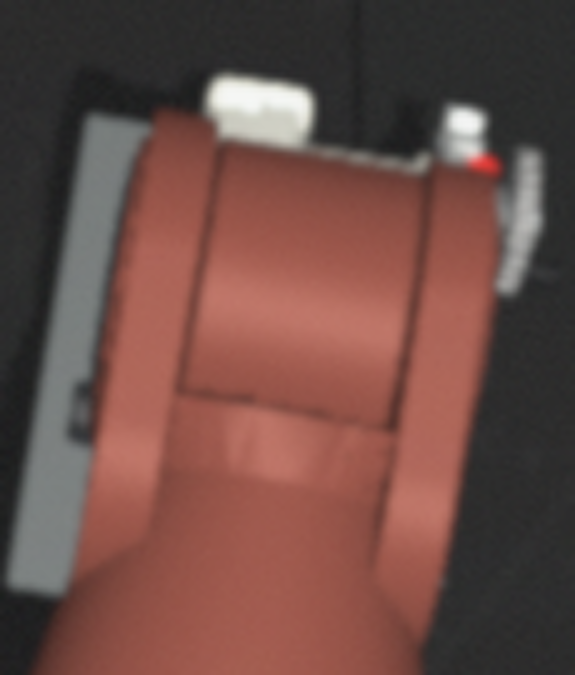

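```bash
python3 -m crank '0 0 0 0 0 -0.05 -1; 0 0 0 0 0 -0.05 -1; 0 0 0 0 0 -0.05 -0.5; 0 0 0 0 0 -0.05 -0.2; 0 0 0 0 0 -0.05 0; 0 0 0 0 0 -0.05 0; 0 0 0 0 0 -0.05 0; 0 0 0 0 0 -0.05 0;0 0 0 0 0 -0.05 0'; python3 - <<'E'
from h import *
c=snap('side','s9')
a=overlay(c,[],(230,170,360,260),6,'s9z')
E
```

```text
time_s: 10.4
position: [0.4934, -0.0209, 0.2913]
ee_rot: [0.087, 0.996, -0.0, -0.0]
force: [0.4, 0.1, 0.1]
finger_gap: 0.0426
```

View pics/s9z.png

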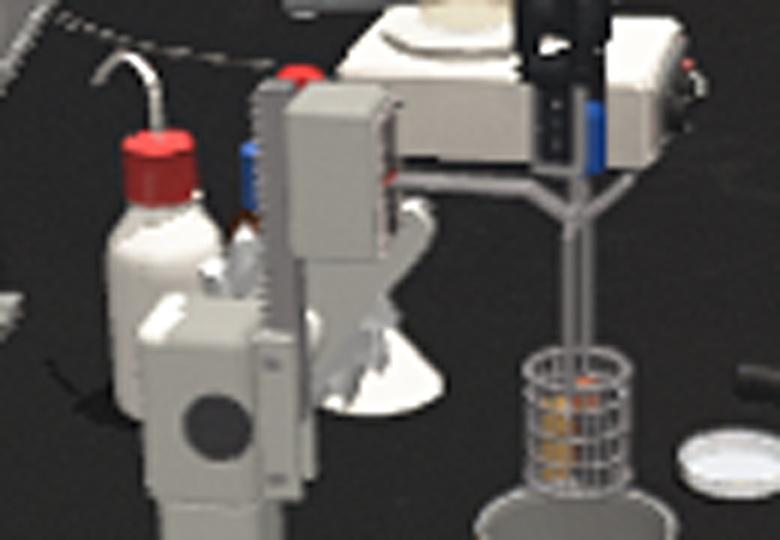

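```bash
python3 -m crank '0 0 0 0 0 1 0; 0 0 0 0 0 3 0; 0 0 0 0 0 6 0; 0 0 0 0 0 10 0; 0 0 0 0 0 12 0; 0 0 0 0 0 12 0; 0 0 0 -4 -2 12 0; 0 0 0 -8 -4 12 0; 0 0 0 -12 -6 12 0; 0 0 0 -16 -10 12 0;  0 0 0 -18 -12 12 0;  0 0 0 -18 -12 12 0'; python3 - <<'E'
from h import *
c=snap('side','s10')
a=overlay(c,[],(230,160,360,260),6,'s10z')
c=snap('top','t10')
a=overlay(c,[],(310,160,420,260),7,'t10z')
o=r.get_obs();print(o['position'],o['ee_rot'],o['force'])
E
```

```text
time_s: 11.45
position: [0.31, -0.1431, 0.4113]
ee_rot: [0.088, 0.996, -0.001, -0.0]
force: [-0.7, 0.1, -0.4]
finger_gap: 0.0429
[ 0.3119479  -0.14214663  0.41127748] [ 8.89431073e-02  9.96036657e-01 -2.66241172e-04  1.74320782e-04] [-0.22368333  0.75413982  0.42801442]
```

View pics/s10z.png

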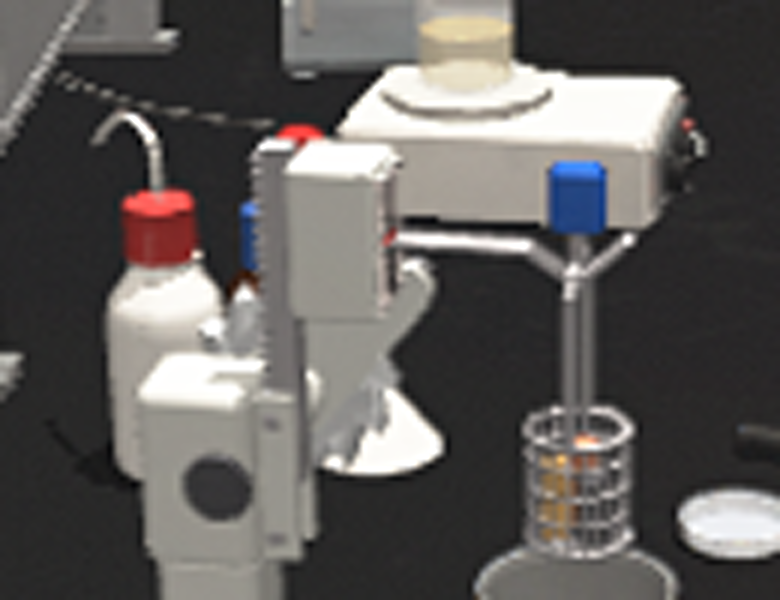

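View pics/t10z.png

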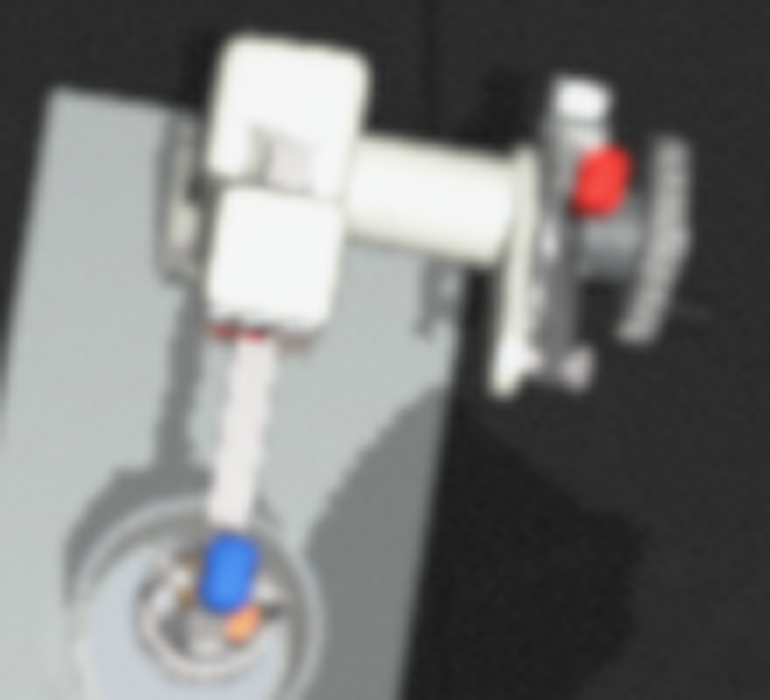

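```bash
cat >> h.py <<'E'
def boxl(x,y,z,yaw,sx,sy,sz):
    b=np.array([[1,1],[1,-1],[-1,-1],[-1,1],[1,1]])*[sx/2,sy/2]
    return [T(x,y,yaw,np.c_[b,np.full(5,s*sz/2)],z) for s in(-1,1)]
def mask_of(c,lines):
    m=np.zeros((480*8,640*8),np.uint8); p=np.vstack([proj(c,l) for l in lines])
    h=cv2.convexHull(np.float32(p)); M=cv2.moments(h); return np.array([M['m10'],M['m01']])/M['m00'],M['m00'],h[:,0].min(0),h[:,0].max(0)
E
python3 - <<'E'
from h import *
from scipy.optimize import least_squares
t,s=load('t10'),load('s10')
def redm(c,box):
    im=c['color'].astype(int);m=(im[...,0]-np.maximum(im[...,1],im[...,2]));u0,v0,u1,v1=box
    w=np.clip(m/150,0,1)*0; w[v0:v1,u0:u1]=np.clip(m[v0:v1,u0:u1]/170.,0,1); w[w<.25]=0
    v,u=np.mgrid[0:480,0:640]; return (w*u).sum()/w.sum(),(w*v).sum()/w.sum(),w.sum(),(u[w>.5].min(),u[w>.5].max(),v[w>.5].min(),v[w>.5].max())
rt=redm(t,(385,170,408,200));print(rt);print(redm(s,(270,175,292,195)))
for z in(.262,.268,.275,.28):
    q=least_squares(lambda p:mask_of(t,boxl(p[0],p[1],z,YS,.02,.014,.026))[0]-rt[:2],[.61,-.14]).x
    B=boxl(*q,z,YS,.02,.014,.026);print(z,q,mask_of(t,B)[1:],mask_of(s,B)[2:])
    a=overlay(t,B,(380,170,415,205),12,'o');b=overlay(s,B,(265,170,300,205),12,'o');cv2.imwrite(f'pics/tab{int(z*1000)}.png',np.hstack([a,b]))
W=cloud(t);m=W[178:193,390:402];k=m[...,2]>.25;print(np.percentile(m[k][:,2],[10,50,75,90,100]))
W=cloud(s);m=W[178:187,272:290];k=(m[...,2]>.25)&(m[...,1]<-.1)&(m[...,1]>-.2);print(m[k])
print('beaker',ray(t,[(338.2,248.5)],.12))
E
```

```text
(np.float64(395.6194625998547), np.float64(185.44724556489263), np.float64(56.7), (np.int64(392), np.int64(399), np.int64(181), np.int64(190)))
(np.float64(279.56715272448196), np.float64(181.83499616270146), np.float64(15.329411764705883), (np.int64(276), np.int64(283), np.int64(181), np.int64(183)))
0.262 [ 0.62012318 -0.14645528] (77.60381166799925, array([391.18536, 179.64127], dtype=float32), array([400.0454 , 191.23453], dtype=float32)) (array([274.34256, 185.12181], dtype=float32), array([282.96176, 195.9814 ], dtype=float32))
0.268 [ 0.61901695 -0.14557737] (78.30062988982536, array([391.1655 , 179.61522], dtype=float32), array([400.06522, 191.2604 ], dtype=float32)) (array([274.61447, 183.16328], dtype=float32), array([283.2517 , 194.04324], dtype=float32))
0.275 [ 0.6177263  -0.14455315] (79.12558307964355, array([391.1421 , 179.58453], dtype=float32), array([400.08853, 191.2909 ], dtype=float32)) (array([274.93362, 180.86545], dtype=float32), array([283.592  , 191.76918], dtype=float32))
0.28 [ 0.61680693 -0.14382302] (79.7229385250248, array([391.1258 , 179.56131], dtype=
[... 216 characters left out ...]
575 -0.14246939  0.29100628]
 [ 0.62104998 -0.14785024  0.28929461]
 [ 0.61779233 -0.14314677  0.2907859 ]
 [ 0.61522664 -0.14510624  0.29016103]
 [ 0.61224314 -0.14290321  0.29085832]
 [ 0.62566797 -0.13825855  0.2894821 ]
 [ 0.62293063 -0.1384215   0.28942734]
 [ 0.62010042 -0.13770716  0.28965338]
 [ 0.61692786 -0.13363342  0.29095454]
 [ 0.61452623 -0.1370296   0.28986534]
 [ 0.61130824 -0.13228244  0.29138217]
 [ 0.60885354 -0.13525163  0.29042975]
 [ 0.61739236 -0.13703027  0.28700104]
 [ 0.61461723 -0.13682012  0.2870665 ]
 [ 0.61171764 -0.13533362  0.28754355]
 [ 0.60739272 -0.14784437  0.28350567]
 [ 0.61720201 -0.13407006  0.28509064]]
beaker [[ 0.48876055 -0.01978825  0.12      ]]
```

View pics/tab275.png

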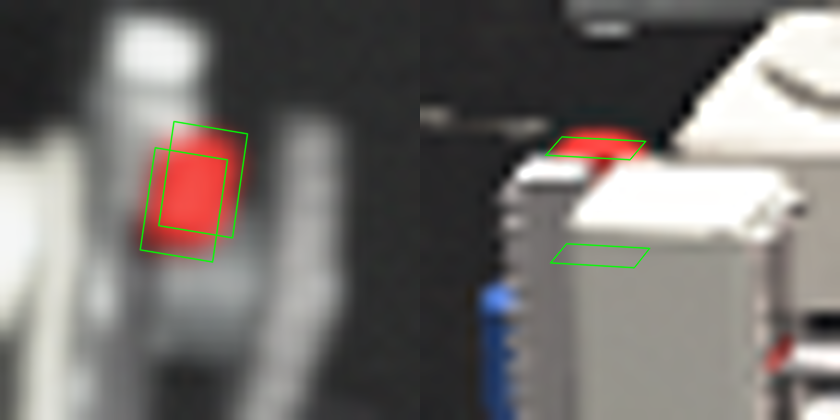

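```bash
python3 -m crank '0 0 0 4 0 0 0; 0 0 0 8 0 0 0; 0 0 0 12 0 0 0; 0 0 0 16 -0.1 0 0; 0 0 0 20 -0.1 0 0; 0 0 0 24 -0.1 0 0; 0 0 0 28 -0.2 0 0; 0 0 0 30.4 -0.2 0 0; 0 0 0 30.4 -0.2 -4 0; 0 0 0 30.4 -0.2 -7 0; 0 0 0 30.4 -0.2 -9 0; 0 0 0 30.4 -0.2 -9 0'; python3 - <<'E'
from h import *
c=snap('side','s11')
a=overlay(c,boxl(.617,-.143,.276,YS,.02,.014,.026),(230,110,360,260),4.5,'s11z')
c=snap('top','t11')
a=overlay(c,boxl(.617,-.143,.276,YS,.02,.014,.026),(310,160,420,260),5,'t11z')
o=r.get_obs();print(o['position'],o['ee_rot'],o['force'],o['joints'])
E
```

```text
time_s: 12.55
position: [0.6163, -0.1408, 0.3156]
ee_rot: [0.086, 0.996, 0.001, -0.004]
force: [-0.9, -0.0, -0.7]
finger_gap: 0.0424
[ 0.61739369 -0.14179184  0.32102809] [ 8.63206794e-02  9.96267068e-01  2.78359453e-04 -7.68963501e-04] [ 0.27535888 -0.35317469  0.69152626] [-3.41161755e-01  4.90851441e-01  3.80312110e-01  1.46188558e+00
  1.51215422e-04 -1.68305340e-01]
```

View pics/s11z.png

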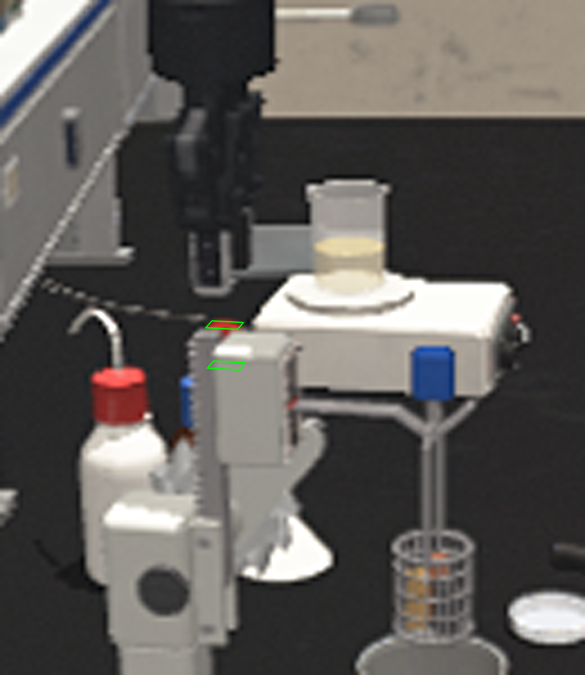

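View pics/t11z.png

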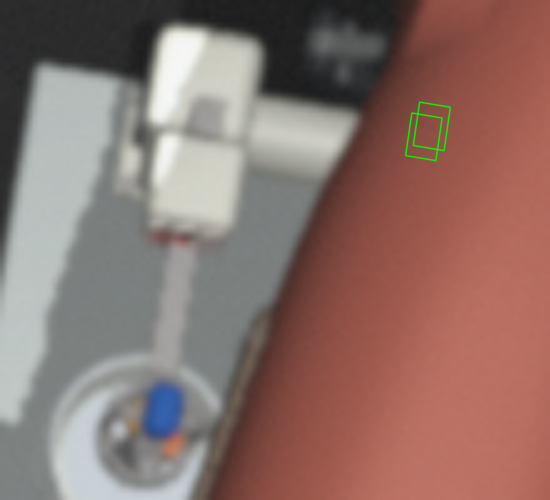

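```bash
python3 - <<'E'
from h import *
c=load('s11')
for g in(.021,.028,.036):
    p=T(.6174,-.1418,YS,[[0,g,0],[-.011,g,0],[.011,g,0]],.321); print(g,(proj(c,p)-[230,110])*4.5)
print(ray(c,[(230+212/4.5,110+290/4.5)],.321))
# basket underside now: fit ring
E
```

```text
0.021 [[209.77847742 282.18001565]
 [227.62401104 283.0730219 ]
 [191.9898868  281.29190532]]
0.028 [[206.65511399 285.5302506 ]
 [224.58760746 286.43277726]
 [188.78019612 284.63266403]]
0.036 [[203.04603786 289.40176718]
 [221.07893601 290.31536727]
 [185.07145102 288.49315845]]
[[ 0.61817698 -0.10510328  0.321     ]]
```

```bash
python3 -m crank '0 0 0 0.2 0 -2 0; 0 0 0 0.2 0 -4 0; 0 0 0 0.2 0 -5.4 0; 0 0 0 0.2 0 -5.9 0; 0 0 0 0.2 0 -5.9 0; 0 0 0 0.2 0 -5.9 0' ; python3 - <<'E'
from h import *
c=snap('side','s12')
a=overlay(c,[],(230,110,360,260),4.5,'s12z')
o=r.get_obs();print(o['position'],o['ee_rot'],o['force'],o['time_s'])
E
```

```text
time_s: 13.15
position: [0.6201, -0.143, 0.2641]
ee_rot: [0.087, 0.996, -0.0, 0.001]
force: [-0.1, -0.0, 0.7]
finger_gap: 0.0427
[ 0.62023848 -0.14305344  0.26423157] [ 8.67460254e-02  9.96229581e-01 -3.06191872e-04  1.28624569e-03] [-0.92801118  0.23809833 -0.13777318] 13.2
```

View pics/s12z.png

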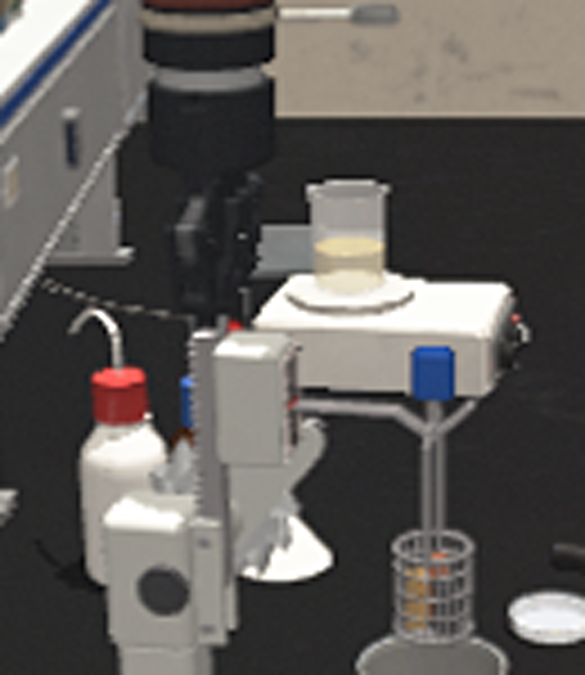

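```bash
python3 -m crank '0 0 0 0 0 0 -0.6; 0 0 0 0 0 0 -1; 0 0 0 0 0 0 -1; 0 0 0 0 0 0 -1; 0 0 0 0 0 0 -1; 0 0 0 0 0 0 -1' 40; python3 - <<'E'
from h import *
c=snap('side','s13')
a=overlay(c,[],(230,110,360,260),4.5,'s13z')
o=r.get_obs();print(o['position'],o['ee_rot'],o['force'],o['wrist_torque'],o['time_s'])
E
```

```text
time_s: 13.7
position: [0.6199, -0.1437, 0.2633]
ee_rot: [0.087, 0.996, -0.001, 0.001]
force: [0.6, -4.6, 6.0]
finger_gap: 0.0131
[ 0.61987827 -0.14369446  0.2633182 ] [ 8.70789569e-02  9.96200746e-01 -6.35037608e-04  9.61856751e-04] [ 0.21419729 -4.23391051  6.5853205 ] [-0.71005551 -0.02012492 -0.19328068] 13.75
```

View pics/s13z.png

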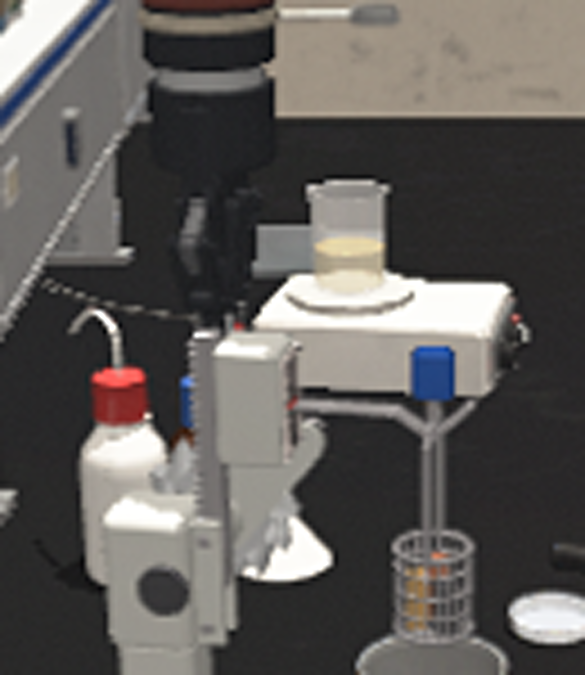

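```bash
cat > look.py <<'E'
import sys
from h import *
fn=sys.argv[1]; c=snap('side',fn); h=cv2.cvtColor(c['color'],cv2.COLOR_RGB2HSV)
m=((h[...,0]>100)&(h[...,0]<125)&(h[...,1]>150)&(h[...,2]>80)); m[:, :312]=0; m[:,342:]=0; m[:175]=0; m[282:]=0
k,l,s,ce=cv2.connectedComponentsWithStats(m.astype(np.uint8))
best=None
for i in range(1,k):
    if s[i,4]>60 and s[i,1]+s[i,3]<270+0*i:
        best=i if best is None or s[i,1]<s[best,1] else best
uv=ce[best]; zs=np.linspace(.05,.4,701); v=proj(c,np.c_[0*zs+.489,0*zs-.0187+.004,zs])[:,1]
z=np.interp(-uv[1],-v,zs); o=r.get_obs()
print('t',o['time_s'],'blue',uv.round(1),s[best],'underside',round(z-.158,4),'force',o['force'].round(1),'pos',o['position'].round(4))
overlay(c,[],(230,150,360,300),4,fn+'z')
E
python3 - <<'E'
import numpy as np
from h import *
c=load('s13');h=cv2.cvtColor(c['color'],cv2.COLOR_RGB2HSV);m=((h[...,0]>100)&(h[...,0]<125)&(h[...,1]>150)&(h[...,2]>80))
k,l,s,ce=cv2.connectedComponentsWithStats(m.astype(np.uint8)); print([(ce[i].round(),s[i]) for i in range(1,k) if s[i,4]>20 and 250<ce[i][0]<400])
E
python3 look.py s14
```

```text
[(array([326., 193.]), array([322, 187,   9,  12, 105], dtype=int32)), (array([377., 238.]), array([365, 235,  24,   7,  61], dtype=int32)), (array([381., 274.]), array([376, 269,  11,  12, 126], dtype=int32)), (array([296., 277.]), array([291, 271,  12,  13, 130], dtype=int32)), (array([377., 302.]), array([372, 294,  12,  17, 149], dtype=int32)), (array([265., 334.]), array([257, 326,  16,  14, 145], dtype=int32))]
t 13.8 blue [326.  192.6] [322 187   9  12 105] underside 0.1436 force [ 0.5 -3.7  6.1] pos [ 0.6199 -0.1437  0.2633]
```

```bash
python3 -m crank '-0.9 -5 0 -0.4 0.07 0.4 -1; -1.8 -10.3 0 -0.8 0.14 0.86 -1; -2.75 -15.8 0 -1.3 0.23 1.25 -1; -2.75 -15.8 0 -1.3 0.23 1.25 -1'; python3 look.py s15
```

```text
time_s: 14.13
position: [0.6036, -0.1407, 0.2749]
ee_rot: [0.086, 0.986, -0.013, 0.142]
force: [0.2, -3.8, -6.0]
finger_gap: 0.0135
t 14.1833 blue [326.  194.6] [321 189  10  12 104] underside 0.1383 force [ 1.5 -4.7 -8.7] pos [ 0.6037 -0.1407  0.2749]
```

View pics/s15z.png

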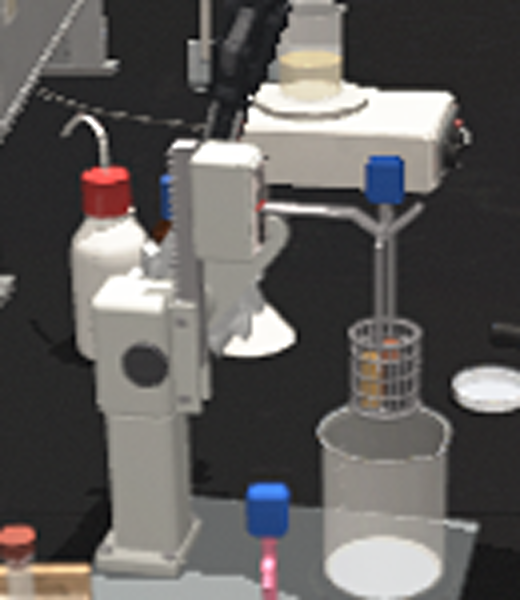

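```bash
python3 -m crank '0 0 0 0 0 0 -1; 0 0 0 0 0 0 -1; 0 0 0 0 0 0 -1; 0 0 0 0 0 0 -1; 0 0 0 0 0 0 -1; 0 0 0 0 0 0 -1' >/dev/null; python3 look.py s16
```

```text
t 14.7333 blue [325.7 201.2] [321 196  10  12 105] underside 0.1209 force [-6.1 -4.3  1. ] pos [ 0.6054 -0.141   0.274 ]
```

```bash
python3 -m crank '0 0 0 0 0 0 -1; 0 0 0 0 0 0 -1; 0 0 0 0 0 0 -1; 0 0 0 0 0 0 -1; 0 0 0 0 0 0 -1; 0 0 0 0 0 0 -1; 0 0 0 0 0 0 -1; 0 0 0 0 0 0 -1; 0 0 0 0 0 0 -1; 0 0 0 0 0 0 -1; 0 0 0 0 0 0 -1; 0 0 0 0 0 0 -1' >/dev/null; python3 look.py s17
```

```text
t 15.7833 blue [325.7 213.4] [321 208  10  12 106] underside 0.0878 force [-6.5 -3.8  0.4] pos [ 0.6054 -0.1409  0.274 ]
```

View pics/s17z.png

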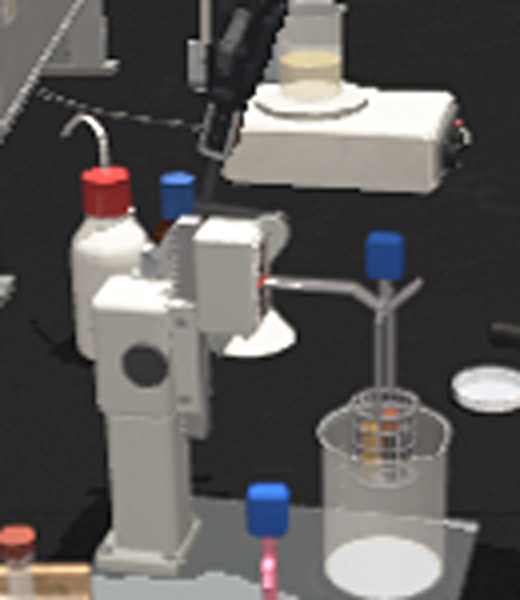

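```bash
python3 -m crank '0 0 0 0 0 0 -1; 0 0 0 0 0 0 -1; 0 0 0 0 0 0 -1; 0 0 0 0 0 0 -1; 0 0 0 0 0 0 -1; 0 0 0 0 0 0 -1; 0 0 0 0 0 0 -1; 0 0 0 0 0 0 -1; 0 0 0 0 0 0 -1; 0 0 0 0 0 0 -1; 0 0 0 0 0 0 -1; 0 0 0 0 0 0 -1' >/dev/null; python3 -m crank '0 0 0 0 0 0 -1; 0 0 0 0 0 0 0.2; 0 0 0 0 0 0 0.2; 0 0 0 0 0 0 0.2; 0 0 0 0 0 0 0.2; 0 0 0 0 0 0 0.2' ; python3 look.py s18
```

```text
time_s: 17.28
position: [0.6067, -0.1405, 0.2749]
ee_rot: [0.086, 0.986, -0.012, 0.139]
force: [0.0, -0.1, 0.3]
finger_gap: 0.0511
t 17.3333 blue [325.7 230.4] [321 225  10  12 103] underside 0.0406 force [-0.9  0.4 -0.8] pos [ 0.6066 -0.1405  0.2749]
```

View pics/s18z.png

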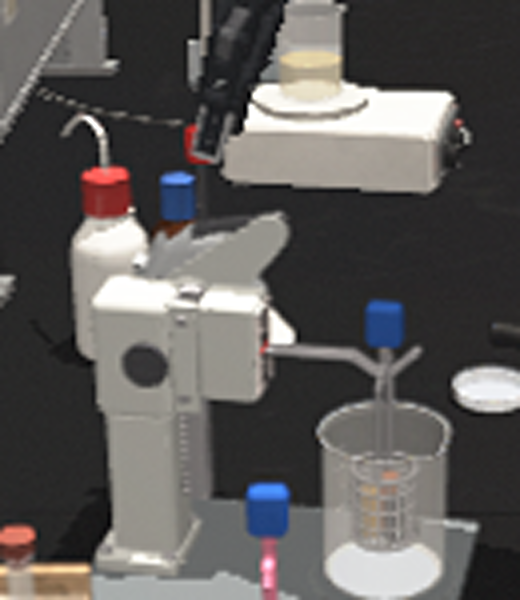

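```bash
python3 -m crank '0 0 0 0 0 0 0.2; 0 0 0 -0.5 0 1.5 0.2; 0 0 0 -1 0 3.5 0.2; 0 0 0 -2 0 7 0.2; 0 0 0 -3 0 10 0.2; 0 0 0 -6 -2 12 0.2; 0 0 0 -10 -5 12 0.2; 0 0 0 -14 -8 12 0.2; 0 0 0 -18 -10 12 0.2; 0 0 0 -20 -10 12 0.2; 0 0 0 -20 -10 12 0.2; 0 0 0 -20 -10 12 0.2' ; python3 look.py s19; python3 -m crank '0 0 0 0 0 0 0.2; 0 0 0 0 0 0 0.2; 0 0 0 0 0 0 0.2; 0 0 0 0 0 0 0.2; 0 0 0 0 0 0 0.2; 0 0 0 0 0 0 0.2' >/dev/null; python3 look.py s20; python3 -c "
from h import *
c=snap('top','t20');overlay(c,[],(310,160,420,260),6,'t20z')"
```

```text
time_s: 18.33
position: [0.4051, -0.2416, 0.3954]
ee_rot: [0.088, 0.986, -0.013, 0.14]
force: [0.3, -0.6, 0.4]
finger_gap: 0.0516
t 18.3833 blue [325.9 230.5] [321 225  10  12 105] underside 0.0405 force [-0.1 -0.6 -0.2] pos [ 0.4062 -0.2411  0.3953]
t 18.9333 blue [325.7 230.5] [321 225  10  12 108] underside 0.0404 force [ 0.5 -0.3 -0.2] pos [ 0.4066 -0.2405  0.3947]
```

View pics/s20z.png

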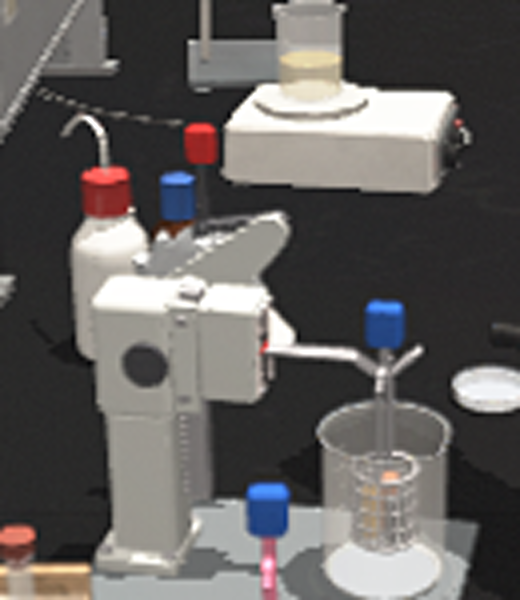

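View pics/t20z.png

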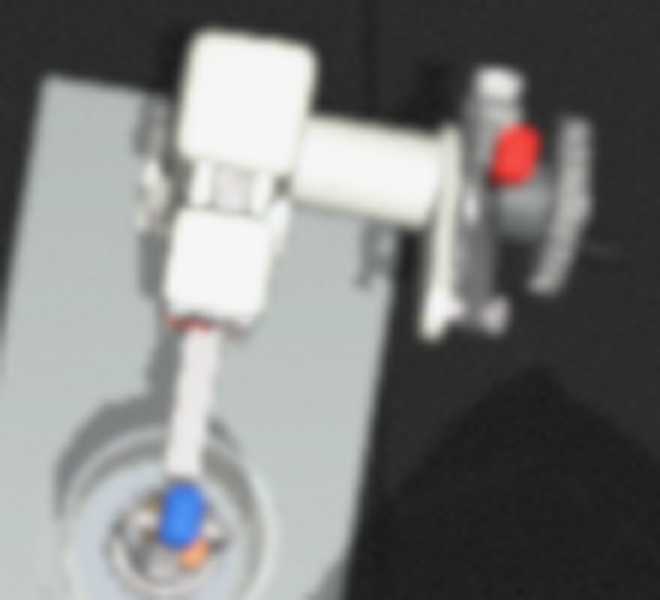

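View pics/s20.png

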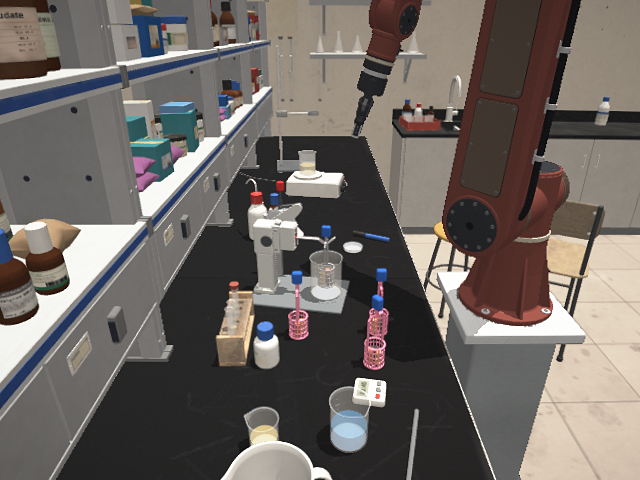

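```bash
python3 -c "
from cell import r
print(r.job_done())"
```

```text
the job is handed in; nothing more can be done
None
```

The basket hangs by its bail from the balance hook, stopped inside the beaker and clear of the floor. I handed the job in at about 19 s, and no verdict is reported.

- **Hanging:** I gripped the basket by the blue grip (it weighs about 5 N), brought the bar over the hook tip from the front and lowered it until the wrist force was about zero. It did not drop when released, and the head had not moved.
- **Lowering:** I lifted the pawl by the red tab and the head sank at about 32 mm/s. I let go with the underside near 47 mm, and the pawl dropped back between the teeth.
- **Last checks:** The underside measures about 40 mm above the bench, so the rim of the wire body is at about 95 mm. The beaker rim is at 120 mm and its floor at 10 mm. Three pictures over 1.6 s put the basket at the same height. The tab is back where it started, the beaker and the other things look unmoved, and the robot is touching nothing.
- **Disagreement:** The side camera and the arm's own position differed by 2–5 mm in x and about 2 mm in height. I corrected for this when aiming at the hook and the tab, and it is small against the margins in the beaker.

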